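Find the socket that fits the valve plate nut

ROBOT

A 6-joint arm with a two-finger parallel gripper is mounted at the origin on the work surface. World frame = base frame: x ahead of the robot, y to its left, z up, the work surface at z = 0. Lengths are in m, angles in rad, forces in N, time in s.
With the tool pointing down it reaches from about 0.35 to 0.975 m from the base axis. Payload 4.9 kg.
Tool frame: the origin (TCP) lies midway between the tips of the shut fingers; the grasp point (between the pads) lies manip.grip_depth behind it (manip.grip_depth is the distance from the TCP to the grasp point, in m); z points along the fingers, x is the direction in which the jaws open and shut, and the axes are right-handed (so a half turn about z gives the same grasp; the last joint's range is limited). The gripper opens to 85 mm and grips with 20 to 120 N. Pads are 22 mm wide; open, the fingers measure 114 mm over their backs; the gripper's body (76 mm by 85 mm) begins 54 mm behind the grasp point. The pads swing forward as they close: fully open they stand 13 mm farther back than shut.
Start: joints at [-1.286, 0.053, 1.613, -0, 1.476, -0.119], TCP at [0.246, -0.575, 0.231] pointing down, gripper open.
Joint ranges: [-3.01, 3.01], [-1.01, 2.22], [0.06, 2.58], [-1.02, 4.17], [0.09, 2.62], [-3.14, 3.14]. Speed limits (rad/s): [2.57, 2.57, 3.14, 3.14, 3.14, 3.14].

INTERFACE

Orientations are given as a unit quaternion [w, x, y, z].
In Python, from plant import state, grab_frame, ticket, manip gives the robot as it stands.
- The arm moves only by the tool carry_out, never from a script. Its argument "moves" is a list that holds one entry, the list of rows, each a list of 7 numbers: the turn, a rotation vector about the tool's x, y, z each as a share of 5 degrees, from -1 to 1, then the shift along the tool's x, y, z each as a share of 0.04 m, from -1 to 1, then the gripper command: -1 is shut, 1 is fully open, values between are in proportion. A call has 1 to 8 rows; each row shifts and turns the commanded pose from where the row before left it, along the tool's axes as they then stand; what a row does not reach is not made up. A row lasts 1/12 s, in which the tool goes at most 41.7 mm and 7.16 degrees, less where a joint would pass 70% of its speed; a pose out of reach is approached as far as the arm can. A call with a number of a shift or a turn outside -1 to 1 is refused whole. A call with a gripper value outside its range is refused whole. The fingers move at their own pace and stop on an object; the grip force is fixed at half the most. Time passes only in rows, so rows that do not move let the fingers close. It gives the time, the measured TCP pose, the force and the opening at its end, in the units of the state.
- state(): the state, without advancing time (a new reading comes with each control period).
- grab_frame(name): name is "scene" or "top" or "wrist"; returns a dict with "frame" (480x640x3 uint8, red, green, blue), "z_map" (480x640 float32, m along the optical axis (not along the pixel's ray), 0 where there is no reading), "K" (3x3 intrinsics, pixels), "world_from_camera" (4x4, takes a point from camera to world coordinates); the wrist camera has in their place "hand_eye" (4x4, takes a point from camera to tool coordinates, whose origin is the TCP and whose axes are the tool frame's). Camera axes: x right, y down, z forward; pixel columns grow to the right and rows downward; lengths in m; the calibration is good to about 2 mm. A picture is of the moment at which its call begins: read the wrist's pose just before it.
- ticket.job_done(): hands the job in, once; it reports no verdict.
The state is a dict: "time": time; "joint_pos": joint angles; "joint_vel": joint speeds; "joint_efforts": joint torques, N m; "tool_pos": TCP position; "tool_rot": TCP orientation; "contact_force": force on the tool from outside, world axes, zero at the start; "ft_torque": the same for the moment, N m; "gripper_width": opening from 0.0 (shut) to 1.0 (fully open).
Only numpy, scipy, OpenCV 4.12 (cv2) and the standard library are available. Lean on these libraries where they do the work, as an engineer would, in place of code of your own. Each camera call takes 0.05 s, during which the arm holds its last target.

TASK

On the valve plate that carries the knurled brass spacer, lift the spacer off the stud and drop it into the parts tin, then try the hex sockets on the bared nut and seat the one that truly fits, upright and fully home on the plate. Finish still holding that socket in the gripper, seated on the nut; any socket that did not fit must be back standing upright on the bench, and leave the other plate's reed clamp and the rest of the bench as they are, with the tin upright.

Things in the scene. Friction and masses are not known exactly. Their poses are not given: they have to be found in the camera images.
- spacer_c (a point): knurled brass spacer, an upright tube 26 mm outside, 12 mm bore, 22 mm tall. It rests on top of the nut of the valve plate to be worked on, loosely round the end of its stud (8 mm thick, standing 10 mm above the nut), so it must be lifted over 10 mm to come free. Point at its centre, 11 mm above its underside
- plate_a_nut (a point): a polished steel valve plate, 100 mm disc with six ports in a 112 mm holder, fixed to the bench, top face 20 mm above it. In its middle a tight hex nut 14 mm tall, 17 to 24 mm across flats, with an 8 mm stud 10 mm above the nut. Point: middle of the plate's top face, at the nut's foot; x axis square to a pair of nut flats. Its nut fits just one of the three sockets, not told which
- plate_b_nut (a point): second valve plate, the same but for the size of its nut, which fits a different one of the sockets; same point and axes. Either plate may be the one with the spacer, and either may stand left or right
- clamp_c (a point): yellow polymer reed clamp, flat three-armed star, 8 mm thick, arms reaching 35 mm out, resting on the nut of the other valve plate round its stud; leave it there. Point at its centre
- tin_in (a point): open round aluminium parts tin, loose, upright on the bench, 110 mm across the rim, 100 mm at the foot, 55 mm tall, wall 3 mm. Point in the middle of its inner floor, 4 mm above the bench
- socket_small_c (a point): small of three steel hex tube sockets standing on end on the bench, open right through: 27 mm across outer flats, bore 19 mm across flats, 50 mm tall, 124 g. Point at its centre, 25 mm up; z along the bore, x square to a pair of flats (inner and outer parallel). The right socket goes over nut and stud, flats parallel, 1 mm play each side, until it meets the plate
- socket_mid_c (a point): middle of three steel hex tube sockets standing on end on the bench, open right through: 34 mm across outer flats, bore 26 mm across flats, 50 mm tall, 162 g. Point at its centre, 25 mm up; z along the bore, x square to a pair of flats (inner and outer parallel). A socket too small for the nut stops on top of it, 14 mm too high
- socket_large_c (a point): large of three steel hex tube sockets standing on end on the bench, open right through: 40 mm across outer flats, bore 32 mm across flats, 50 mm tall, 195 g. Point at its centre, 25 mm up; z along the bore, x square to a pair of flats (inner and outer parallel). A socket too large drops over the nut but spins round it: wrong; so try from the smallest up
- jar: bystander: closed jar of compound, 56 mm across, 60 mm tall; origin at its underside; leave it where it is
- wrench: bystander: steel wrench lying on the bench; origin at its underside; leave it where it is
- brush: bystander: small brush lying on the bench; origin at its underside; leave it where it is
- block: bystander: dark steel lapping block 60 x 40 x 20 mm; origin at its underside; leave it where it is
- weight: bystander: plain brass disc weight 32 mm across, 14 mm tall; origin at its underside; leave it where it is
- screwdriver: bystander: screwdriver lying on the bench; origin at its underside; leave it where it is
Not all that is in view belongs to the job. What is shaped like the part that bears spacer_c but orange or red is not meant.

How it is judged:
By the outcome, as a careful person would: the job done as asked, in the order asked, and still so for the second after the job is handed in, while the arm keeps its last pose, push and grip.
It also fails if it takes over 72 s, if anything falls off the work surface, if the arm or the gripper's body presses on something with over 40 N, if the wrist force passes 120 N, or if a joint passes its speed limit or range.

## Working session

There is one attempt and no reset: what is moved stays moved. The work goes in short steps, Python scripts to look and compute and a tool call to move; the robot and the scene stay as the last step left them, time stands still between calls to the robot, and variables do not carry over. Pictures are saved under pics/ and viewed, and the job is handed in when it is done.

Besides the shell and the picture viewer there is one more tool, called in YAML: its name, and indented under it one key for each argument. carry_out: Moves the arm, as the interface text tells. Shift numbers are shares of 0.04 m and turn numbers shares of 5 degrees, none past 1 either way. Its arguments: {"type":"object","properties":{"moves":{"type":"array"}},"required":["moves"]}

```bash
ls; mkdir -p pics; python3 - <<'E'
from plant import state, grab_frame, ticket, manip
import cv2,numpy as np
s=state();print(s);print(manip.grip_depth, [a for a in dir(manip) if a[0]!='_'])
for n in ['scene','top','wrist']:
    f=grab_frame(n);cv2.imwrite(f'pics/{n}0.png',f['frame'][:,:,::-1]);np.savez(f'{n}0.npz',**f)
    print(n,f['K'].tolist(),(f.get('world_from_camera') if n!='wrist' else f['hand_eye']).round(4).tolist())
E
```

```text
pics
{'time': 0.0, 'joint_pos': array([-1.28602042e+00,  5.33310909e-02,  1.61430112e+00,  2.05717866e-05,
        1.47601351e+00, -1.19006007e-01]), 'joint_vel': array([-0.00096183,  0.00118607,  0.00081412, -0.0004431 , -0.00163184,
       -0.00010738]), 'joint_efforts': array([-3.87090504e-04, -3.93686986e+01, -3.70177853e+01, -2.86489876e-04,
        7.02702440e-03, -1.02645845e-05]), 'tool_pos': array([ 0.24538609, -0.57412964,  0.23007475]), 'tool_rot': array([-6.71095122e-04,  8.34534493e-01, -5.50954740e-01, -7.76854302e-04]), 'contact_force': array([-0.01972698, -0.79745512, -0.0218005 ]), 'ft_torque': array([ 0.03791595, -0.02132392, -0.00544482]), 'gripper_width': 1.0035505070589579}
0.0187 ['IKError', 'grip_depth']
scene [[545.308637176078, 0.0, 315.43477344474525], [0.0, 545.308637176078, 233.95616984777794], [0.0, 0.0, 1.0]] [[-0.2477, 0.8041, -0.5405, 1.1229], [0.9688, 0.2077, -0.135, 0.1601], [0.0037, -0.5571, -0.8305, 0.8864], [0.0, 0.0, 0.0, 1.0]]
top [[471.306747227979, 0.0, 327.00769874975686], [0.0, 471.306747227979, 232.19650015526813], [0.0, 0.0, 1.0]] [[-0.016, -0.9824, 0.1863, 0.408], [-0.9999, 0.0145, -0.0092, 0.0108], [0.0063, -0.1864, -0.9824, 0.9261], [0.0, 0.0, 0.0, 1.0]]
wrist [[392.7816665222598, 0.0, 324.44170376319823], [0.0, 392.7816665222598, 246.09343326301203], [0.0, 0.0, 1.0]] [[1.0, -0.0007, 0.0002, -0.0008], [0.0006, 0.9599, 0.2805, -0.071], [-0.0004, -0.2805, 0.9599, -0.1428], [0.0, 0.0, 0.0, 1.0]]
```

View pics/scene0.png

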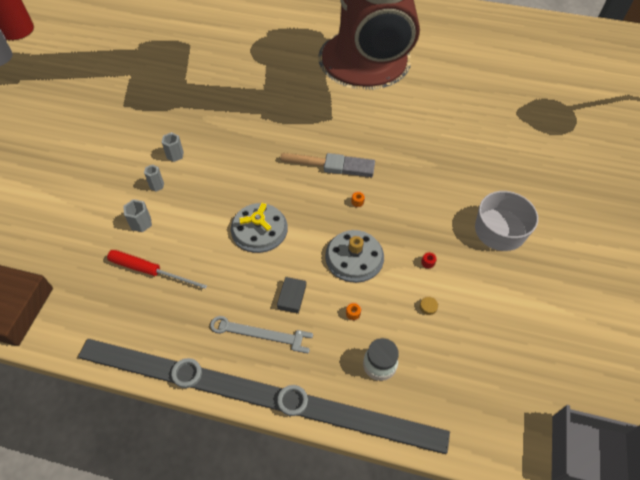

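View pics/top0.png

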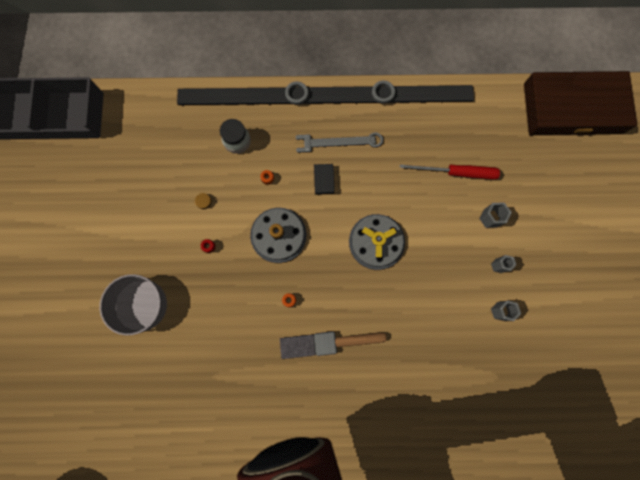

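View pics/wrist0.png

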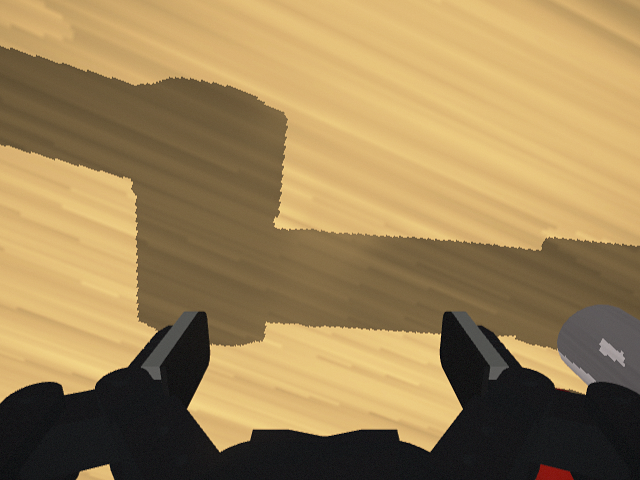

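The scene view shows the spacer at (356,245) on the right plate, the clamp at (259,217), sockets at (173,147), (153,178) and (138,215), and the tin at (505,220). In the top view the spacer is at (277,231), the tin at (132,305), and the sockets at (498,215), (507,264) and (509,310).

Things that could be taken for the spacer (top view): brass weight (203,201), orange rings (267,177) and (289,300), red ring (208,246), brass tube on plate (277,231). I choose the last, because it is brass and sits on a plate.

```bash
cat > h.py <<'E'
import numpy as np,cv2
def load(n): return dict(np.load(n+'.npz'))
def cloud(f,T):
    K=f['K'];z=f['z_map'];v,u=np.mgrid[0:480,0:640]
    P=np.stack([(u-K[0,2])/K[0,0]*z,(v-K[1,2])/K[1,1]*z,z],-1)
    return P@T[:3,:3].T+T[:3,3]
def ray(f,T,u,v,h):
    K=f['K'];d=T[:3,:3]@np.array([(u-K[0,2])/K[0,0],(v-K[1,2])/K[1,1],1.]);o=T[:3,3]
    return o+d*(h-o[2])/d[2]
def tcpT(s):
    from scipy.spatial.transform import Rotation as R
    T=np.eye(4);T[:3,:3]=R.from_quat(np.roll(s['tool_rot'],-1)).as_matrix();T[:3,3]=s['tool_pos'];return T
E
python3 - <<'E'
from h import *
for n in ['top','scene']:
    f=load(n+'0');T=f['world_from_camera'];C=cloud(f,T)
    m=((C[...,2]>0.008)&(C[...,2]<0.12)&(f['z_map']>0)&(C[...,0]>.25)&(C[...,0]<.8)).astype(np.uint8)
    nn,l,st,ce=cv2.connectedComponentsWithStats(m)
    for i in range(1,nn):
        if st[i,4]<40: continue
        p=C[l==i];zt=np.percentile(p[:,2],97)
        t=p[p[:,2]>zt-.004]
        print(n,ce[i].round(),st[i,4],'top z',zt.round(4),'topmid',((t.min(0)+t.max(0))/2).round(4)[:2],'ext',(t.max(0)-t.min(0))[:2].round(3))
f=load('top0')['frame'][:,:,::-1];g=load('scene0')['frame'][:,:,::-1]
a=[cv2.resize(f[195:275,240:320],(400,300*4//3),interpolation=2),cv2.resize(f[190:340,450:550][20:140],(400,400),interpolation=2)]
b=[cv2.resize(g[215:295,315:395],(400,400),interpolation=2)]
cv2.imwrite('pics/crop0.png',np.hstack([a[0],b[0]]))
f5=f[195:335,465:535];g5=g[120:240,110:200]
cv2.imwrite('pics/crop1.png',np.hstack([cv2.resize(f5,(300,600),interpolation=2),cv2.resize(g5,(450,600),interpolation=2)]))
E
```

```text
top [582. 126.] 1802 top z 0.0533 topmid [ 0.7894 -0.5182] ext [0.021 0.199]
top [235. 136.] 814 top z 0.0636 topmid [0.7756 0.1841] ext [0.048 0.047]
top [ 50. 132.] 994 top z 0.059 topmid [0.7945 0.5252] ext [0.011 0.116]
top [351. 141.] 306 top z 0.0118 topmid [ 0.7744 -0.0462] ext [0.029 0.14 ]
top [306. 143.] 144 top z 0.0117 topmid [0.7684 0.0435] ext [0.037 0.035]
top [324. 179.] 605 top z 0.024 topmid [0.6901 0.0066] ext [0.059 0.04 ]
top [465. 171.] 779 top z 0.0284 topmid [ 0.6991 -0.2964] ext [0.026 0.098]
top [267. 177.] 142 top z 0.0258 topmid [0.696  0.1202] ext [0.023 0.024]
top [203. 201.] 205 top z 0.0181 topmid [0.6486 0.2486] ext [0.031 0.03 ]
top [496. 215.] 495 top z 0.0532 topmid [ 0.6066 -0.3274] ext [0.04  0.045]
top [278. 235.] 2358 top z 0.0565 topmid [0.5779 0.0986] ext [0.025 0.026]
top [377. 242.] 2347 top z 0.0445 topmid [ 0.5565 -0.0979] ext [0.057 0.063]
top [208. 246.] 150 top z 0.0255 topmid [0.5567 0.2344] ext [0.026 0.025]
top [504. 264.] 309 top z 0.0529 topmid [ 0.5111 -0.3353] ext [0.029 0.029]
top [127. 305.] 1480 top z 0.058 topmid [0.4442 0.3
[... 857 characters left out ...]
0.027 0.026]
scene [142. 265.] 869 top z 0.0273 topmid [ 0.7006 -0.2946] ext [0.025 0.098]
scene [429. 259.] 177 top z 0.0247 topmid [0.5585 0.2366] ext [0.026 0.026]
scene [ 26. 277.] 577 top z 0.0526 topmid [ 0.7902 -0.4602] ext [0.02  0.087]
scene [291. 294.] 747 top z 0.0229 topmid [0.691  0.0083] ext [0.061 0.04 ]
scene [429. 304.] 247 top z 0.0168 topmid [0.6489 0.2503] ext [0.031 0.03 ]
scene [353. 310.] 191 top z 0.0241 topmid [0.6955 0.1228] ext [0.026 0.024]
scene [301. 338.] 109 top z 0.0114 topmid [0.7695 0.0487] ext [0.036 0.029]
scene [382. 356.] 1014 top z 0.0626 topmid [0.7763 0.186 ] ext [0.047 0.049]
scene [599. 421.] 879 top z 0.057 topmid [0.7947 0.4714] ext [0.01  0.005]
```

View pics/crop0.png

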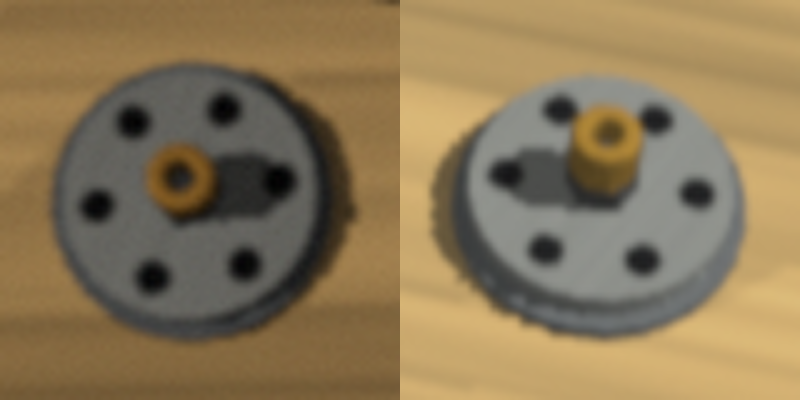

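View pics/crop1.png

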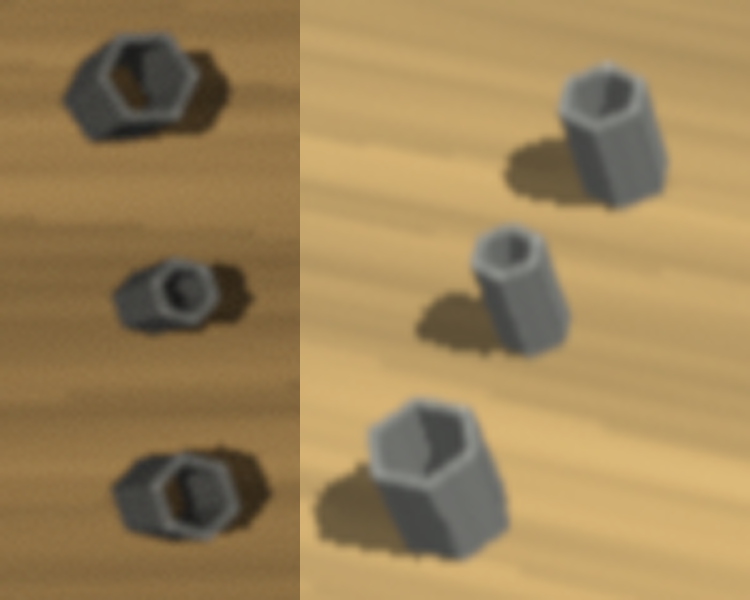

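The crops confirm the spacer: a brass tube sitting on the nut at top pixel (277,231), world about (0.578, 0.100). I'll move past the sockets first for a closer look.

carry_out:
  moves:
    - [[0,0,0,-0.37,-0.95,0,1],[0,0,0,-0.37,-0.95,0,1],[0,0,0,-0.37,-0.95,0,1],[0,0,0,-0.37,-0.95,0,1],[0,0,0,-0.37,-0.95,0,1],[0,0,0,-0.37,-0.95,0,1],[0,0,0,-0.37,-0.95,0,1],[0,0,0,-0.37,-0.95,0,1]]

```text
time: 0.82
tool_pos: [0.4796, -0.3446, 0.231]
tool_rot: [0.0, 0.835, -0.551, -0.0]
contact_force: [-0.3, -0.2, -0.2]
gripper_width: 0.999
```

```bash
cat >> h.py <<'E'
def snap(name,tag):
    from plant import state,grab_frame
    s=state();T=tcpT(s);f=grab_frame(name)
    W=f['world_from_camera'] if name!='wrist' else T@f['hand_eye']
    cv2.imwrite(f'pics/{tag}.png',f['frame'][:,:,::-1]);f['W']=W;np.savez(tag+'.npz',**f)
    yaw=np.degrees(np.arctan2(T[1,0],T[0,0]))
    print('t',round(s['time'],2),'pos',s['tool_pos'].round(4),'yaw',yaw.round(2),'q',s['joint_pos'].round(2),'F',s['contact_force'].round(2),'w',round(float(s['gripper_width']),3))
    return f,W,T
def plan(s,xyz=None,yaw=None):
    T=tcpT(s);y0=np.degrees(np.arctan2(T[1,0],T[0,0]))
    if xyz is not None:
        d=T[:3,:3].T@(np.array(xyz)-T[:3,3]); print('shift units(tool)',(d/.04).round(2))
    if yaw is not None:
        a=(yaw-y0); print('turn z units',[round(-(a+k)/5,2) for k in (0,60,-60)])
    print('yaw',round(y0,2),'zaxis',T[:3,2].round(4))
E
python3 - <<'E'
from h import *
f,W,T=snap('wrist','w1')
C=cloud(f,W)
m=((C[...,2]>0.046)&(C[...,2]<0.06)&(f['z_map']>0)).astype(np.uint8)
nn,l,st,ce=cv2.connectedComponentsWithStats(m)
for i in range(1,nn):
    if st[i,4]<40: continue
    t=C[l==i];print(ce[i].round(),st[i],t[:,2].mean(),((t.min(0)+t.max(0))/2).round(4)[:2])
E
```

```text
t 0.82 pos [ 0.4796 -0.3446  0.231 ] yaw -66.87 q [-0.75 -0.03  1.69 -0.    1.48  0.42] F [-0.33 -0.16 -0.24] w 0.999
[371.  58.] [ 343   26   56   66 1066] 0.05012625368383152 [ 0.6062 -0.3275]
[330. 181.] [313 163  35  37 504] 0.050172655298719324 [ 0.5099 -0.3353]
[286. 273.] [266 252  41  42 629] 0.04985416342580866 [ 0.4214 -0.3317]
```

View pics/w1.png

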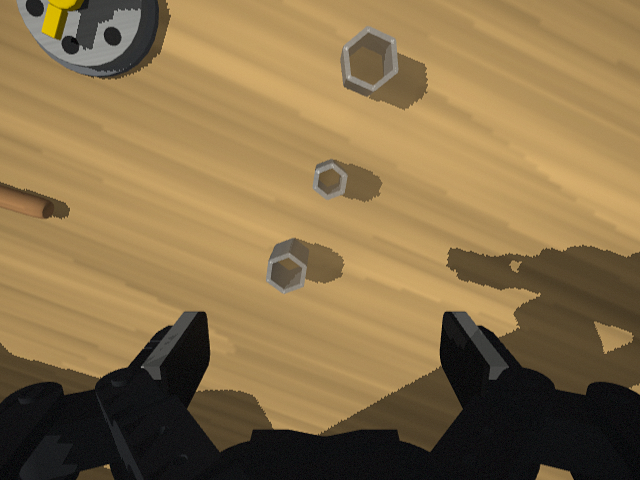

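Wrist view: large socket at (371,58), small at (330,181), mid at (286,273), all upright and well separated. Next I'll measure their hex yaws.

```bash
cat >> h.py <<'E'
def hexyaw(P):
    P=cv2.convexHull(P.astype(np.float32))[:,0]
    best=[]
    for a in np.arange(-30,30,.5):
        w=[];c=[]
        for k in (0,60,120):
            n=np.array([np.cos(np.radians(a+k)),np.sin(np.radians(a+k))]);d=P@n;w.append(np.ptp(d));c.append((d.max()+d.min())/2*n)
        best.append((sum(w)/3,a,w,sum(c)*2/3))
    return min(best,key=lambda b:b[0])
E
python3 - <<'E'
from h import *
from plant import state
f=load('w1');W=f['W'];C=cloud(f,W)
m=((C[...,2]>0.046)&(C[...,2]<0.055)&(f['z_map']>0)).astype(np.uint8)
nn,l,st,ce=cv2.connectedComponentsWithStats(m)
for i in range(1,nn):
    if st[i,4]<40: continue
    v,u=np.nonzero(l==i)
    P=np.array([ray(f,W,a,b,.05)[:2] for a,b in zip(u,v)])
    b=hexyaw(P);print(ce[i].round(),'AF',round(b[0],4),'yaw',b[1],np.round(b[2],4),'c',b[3].round(4))
plan(state(),(.578,.0995,.231))
f=load('top0')['frame'][195:335,465:535]
E
```

```text
[371.  58.] AF 0.0403 yaw 0.5 [0.0406 0.04   0.0404] c [ 0.6059 -0.3274]
[330. 181.] AF 0.0272 yaw -16.0 [0.0272 0.0273 0.027 ] c [ 0.5099 -0.3354]
[286. 273.] AF 0.0349 yaw -16.0 [0.0357 0.0352 0.0339] c [ 0.4219 -0.3318]
shift units(tool) [-9.13 -6.53  0.06]
yaw -66.52 zaxis [ 0.0036  0.0044 -1.    ]
```

carry_out:
  moves:
    - [[0,0,0,-0.76,-0.545,0.25,1],[0,0,0,-0.76,-0.545,0.25,1],[0,0,0,-0.76,-0.545,0.25,1],[0,0,0,-0.76,-0.545,0.25,1],[0,0,0,-0.76,-0.545,0.25,1],[0,0,0,-0.76,-0.545,0.25,1],[0,0,0,-0.76,-0.545,0.25,1],[0,0,0,-0.76,-0.545,0.25,1]]

```text
time: 1.53
tool_pos: [0.5433, -0.0526, 0.1507]
tool_rot: [0.0, 0.835, -0.551, -0.0]
contact_force: [1.3, -0.8, -0.6]
gripper_width: 1.0
```

carry_out:
  moves:
    - [[0,0,0,-0.76,-0.545,0.25,1],[0,0,0,-0.76,-0.545,0.25,1],[0,0,0,-0.76,-0.545,0.25,1],[0,0,0,-0.76,-0.545,0.25,1],[0,0,0,0,0,0,1]]

```text
time: 1.95
tool_pos: [0.5746, 0.0971, 0.1086]
tool_rot: [0.0, 0.836, -0.549, -0.002]
contact_force: [-0.1, -0.1, 0.5]
gripper_width: 1.0
```

```bash
python3 - <<'E'
from h import *
from plant import state
f,W,T=snap('wrist','w2');C=cloud(f,W)
m=((C[...,2]>0.050)&(C[...,2]<0.062)&(f['z_map']>0)&(abs(C[...,0]-.578)<.03)&(abs(C[...,1]-.1)<.03))
t=C[m];print(m.sum(),((t.min(0)+t.max(0))/2).round(4),np.ptp(t,0).round(4))
plan(state(),(.578,.0995,.030))
E
```

```text
t 1.95 pos [0.5746 0.0971 0.1086] yaw -66.55 q [0.04 0.06 1.82 0.   1.27 1.2 ] F [-0.06 -0.11  0.5 ] w 1.0
1582 [0.5776 0.0988 0.054 ] [0.0268 0.0268 0.0078]
shift units(tool) [-0.08 -0.13  1.98]
yaw -66.59 zaxis [-3.4e-03  2.0e-04 -1.0e+00]
```

View pics/w2.png

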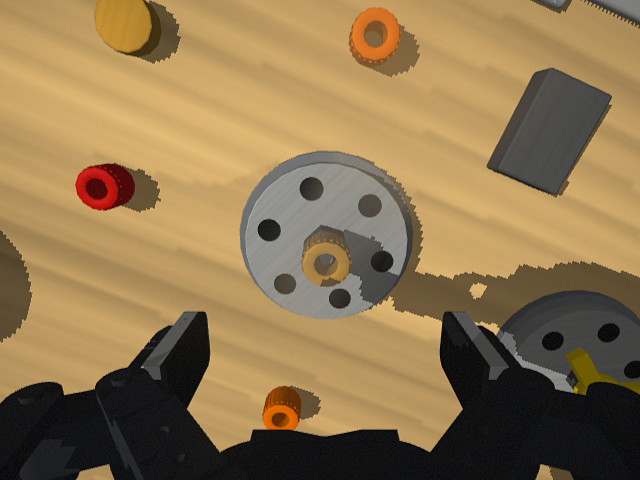

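The wrist view confirms the brass spacer on its plate at (326,263), centre (0.5776, 0.0988). Descending and gripping.

carry_out:
  moves:
    - [[0,0,0,-0.07,-0.11,0.9,1],[0,0,0,0,0,0.9,1],[0,0,0,0,0,0.17,1],[0,0,0,0,0,0,-1],[0,0,0,0,0,0,-1],[0,0,0,0,0,0,-1],[0,0,0,0,0,0,-1],[0,0,0,0,0,0,-1]]

```text
time: 2.67
tool_pos: [0.5802, 0.0963, 0.0349]
tool_rot: [-0.001, 0.834, -0.551, 0.001]
contact_force: [-6.9, 12.7, 12.7]
gripper_width: 0.302
```

carry_out:
  moves:
    - [[0,0,0,0,0,0,-1],[0,0,0,0,0,0,-1]]

```text
time: 2.83
tool_pos: [0.5804, 0.0966, 0.0353]
tool_rot: [-0.001, 0.835, -0.551, 0.001]
contact_force: [-2.4, 0.8, 5.7]
gripper_width: 0.283
```

carry_out:
  moves:
    - [[0,0,0,0,0,-0.2,-1],[0,0,0,0,0,-0.5,-1],[0,0,0,0,0,-0.8,-1],[0,0,0,0,0,-0.5,-1]]

```text
time: 3.17
tool_pos: [0.5796, 0.0961, 0.1157]
tool_rot: [-0.001, 0.835, -0.551, 0.001]
contact_force: [0.9, -0.6, -0.5]
gripper_width: 0.275
```

```bash
python3 - <<'E'
from h import *
from plant import state
f,W,T=snap('wrist','w3')
plan(state(),(.4445,.3635,.115))
E
```

```text
t 3.17 pos [0.5796 0.0961 0.1157] yaw -66.86 q [ 0.04  0.06  1.8  -0.    1.27  1.2 ] F [ 0.95 -0.62 -0.52] w 0.275
shift units(tool) [-7.5   0.55  0.1 ]
yaw -66.85 zaxis [ 1.060e-02  2.000e-04 -9.999e-01]
```

View pics/w3.png

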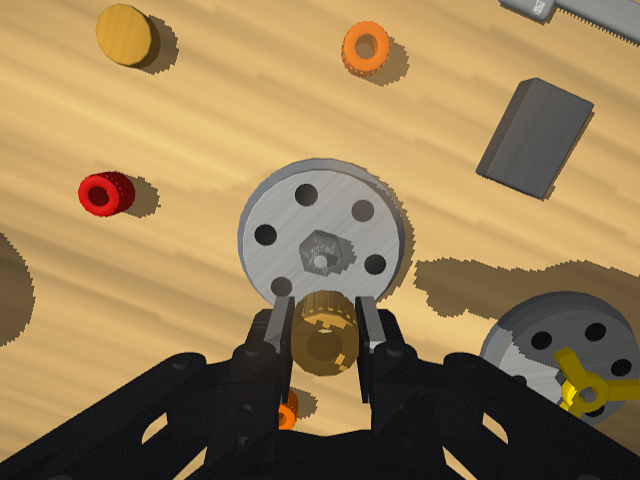

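The spacer is held between the jaws at (326,335). The bared nut is visible at (320,252), so I'll measure it from the same frame.

```bash
python3 - <<'E'
from h import *
f=load('w3');W=f['W'];C=cloud(f,W)
sub=np.zeros((480,640),bool);sub[220:290,285:365]=1
Z=C[...,2];print(np.median(Z[240:260,280:290]),np.round(Z[252,300:345:3],4))
m=((Z>0.0295)&(Z<0.0385)&sub&(f['z_map']>0)).astype(np.uint8)
nn,l,st,ce=cv2.connectedComponentsWithStats(m);i=1+np.argmax(st[1:,4]);print(st[i],ce[i])
v,u=np.nonzero(l==i);P=np.array([ray(f,W,a,b,.034)[:2] for a,b in zip(u,v)])
b=hexyaw(P);print('AF',b[0],'yaw',b[1],np.round(b[2],4),b[3].round(4), P.mean(0), 'pm',np.median(Z[l==i]))
mz=(Z>.032)&sub;print(C[mz][:,:2].min(0),C[mz][:,:2].max(0))
g=f['frame'][215:295,280:360,::-1];cv2.imwrite('pics/nut.png',cv2.resize(g,(600,600),interpolation=cv2.INTER_CUBIC))
E
```

```text
0.020317794715605922 [0.0348 0.035  0.0345 0.0347 0.0342 0.0348 0.0366 0.0386 0.0359 0.0347
 0.0347 0.0348 0.0344 0.0332 0.02  ]
[ 299  234   44   43 1186] [320.46711636 254.15430017]
AF 0.024494180117234348 yaw 7.5 [0.0249 0.0246 0.024 ] [0.5784 0.099 ] [0.57883544 0.09913541] pm 0.03416094389132601
[0.56479573 0.08542195] [0.64414571 0.12480584]
```

View pics/nut.png

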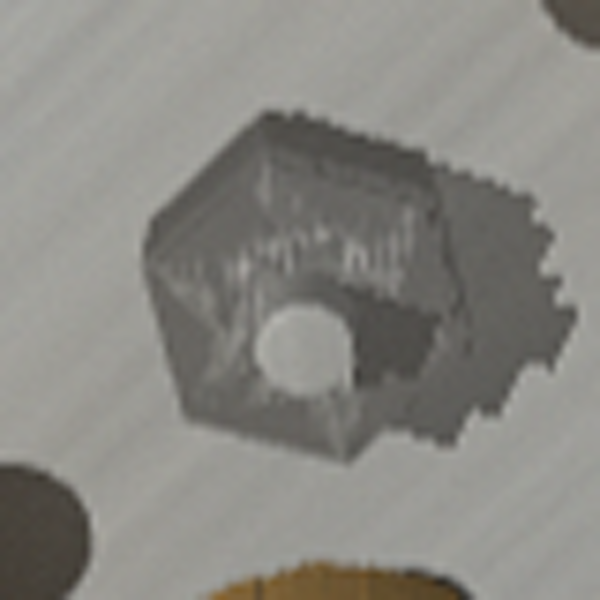

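carry_out:
  moves:
    - [[0,0,0,-0.94,0.06,0,-1],[0,0,0,-0.94,0.06,0,-1],[0,0,0,-0.94,0.06,0,-1],[0,0,0,-0.94,0.06,0,-1],[0,0,0,-0.94,0.06,0,-1],[0,0,0,-0.94,0.06,0,-1],[0,0,0,-0.94,0.06,0,-1],[0,0,0,-0.92,0.1,0,-1]]

```text
time: 3.88
tool_pos: [0.4409, 0.3654, 0.1132]
tool_rot: [-0.001, 0.835, -0.551, 0.0]
contact_force: [0.5, 1.4, -1.0]
gripper_width: 0.279
```

The nut is 24 mm across flats with yaw about 7.5°. Now lowering the spacer into the tin.

carry_out:
  moves:
    - [[0,0,0,0.08,-0.06,0.5,-1],[0,0,0,0,0,0.8,-1],[0,0,0,0,0,0.6,-1],[0,0,0,0,0,0,-1],[0,0,0,0,0,0,0],[0,0,0,0,0,0,0],[0,0,0,0,0,0,0]]

```text
time: 4.47
tool_pos: [0.4471, 0.3628, 0.0393]
tool_rot: [-0.002, 0.834, -0.551, 0.001]
contact_force: [0.2, -0.0, 0.7]
gripper_width: 0.498
```

carry_out:
  moves:
    - [[0,0,0,0,0,0,0],[0,0,0,0,0,-0.9,0],[0,0,0,0,0,-0.9,0],[0,0,0,0,0,-0.5,0],[0,0,0,0.5,0,0,0],[0,0,0,0,0,0,0]]

```text
time: 4.97
tool_pos: [0.4559, 0.343, 0.1329]
tool_rot: [-0.003, 0.834, -0.551, 0.002]
contact_force: [0.0, -0.2, 0.2]
gripper_width: 0.498
```

```bash
python3 - <<'E'
from h import *
from plant import state
f,W,T=snap('wrist','w4')
plan(state(),(.5099,-.3354,.15),-16)
E
```

```text
t 4.97 pos [0.4559 0.343  0.1329] yaw -66.94 q [ 0.52  0.    1.84 -0.    1.3   1.68] F [ 0.03 -0.18  0.17] w 0.498
shift units(tool) [16.16  5.36 -0.5 ]
turn z units [np.float64(-10.19), np.float64(-22.19), np.float64(1.81)]
yaw -66.96 zaxis [ 0.0037  0.002  -1.    ]
```

View pics/w4.png

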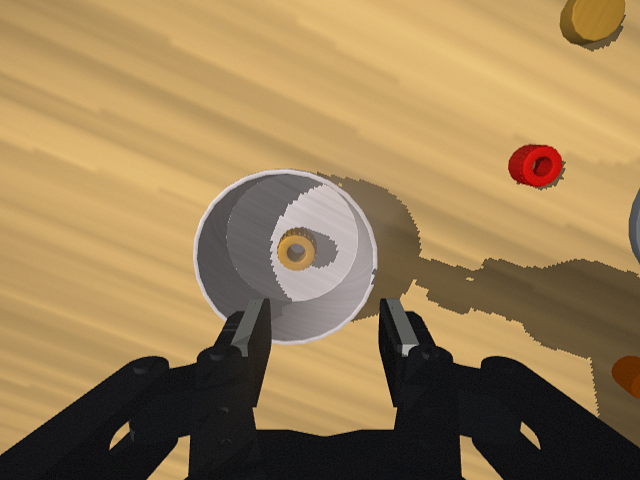

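The spacer lies on the tin's floor at (296,250) and the tin is upright. I'm going for the small socket first, as the task says to try from the smallest up.

carry_out:
  moves:
    - [[0,0,0,0.898,0.298,0,0.4],[0,0,0,0.898,0.298,0,0.4],[0,0,0,0.898,0.298,0,0.4],[0,0,0,0.898,0.298,0,0.4],[0,0,0,0.898,0.298,0,0.4],[0,0,0,0.898,0.298,0,0.4],[0,0,0,0.898,0.298,0,0.4],[0,0,0,0.898,0.298,0,0.4]]

```text
time: 5.68
tool_pos: [0.4778, 0.0404, 0.1283]
tool_rot: [-0.0, 0.835, -0.551, -0.0]
contact_force: [1.0, -0.3, 0.8]
gripper_width: 0.703
```

carry_out:
  moves:
    - [[0,0,0,0.898,0.298,0,0.4],[0,0,0,0.898,0.298,0,0.4],[0,0,0,0.898,0.298,0,0.4],[0,0,0,0.898,0.298,0,0.4],[0,0,0,0.898,0.298,0,0.4],[0,0,0,0.898,0.298,0,0.4],[0,0,0,0.898,0.298,0,0.4],[0,0,0,0.898,0.298,0,0.4]]

```text
time: 6.35
tool_pos: [0.5033, -0.2614, 0.1282]
tool_rot: [-0.0, 0.834, -0.551, -0.0]
contact_force: [0.9, 0.2, 0.1]
gripper_width: 0.7
```

carry_out:
  moves:
    - [[0,0,0,0.898,0.298,0,0.4],[0,0,0,0.898,0.298,0,0.4],[0,0,0.9,0,0,0,0.4],[0,0,0.91,0,0,0,0.4],[0,0,0,0,0,0,0.4]]

```text
time: 6.77
tool_pos: [0.5096, -0.3357, 0.1278]
tool_rot: [-0.0, 0.788, -0.616, -0.001]
contact_force: [0.3, -0.2, 0.0]
gripper_width: 0.697
```

```bash
cat >> h.py <<'E'
def hexat(f,W,xy,h,r=.035,lo=.004,hi=.004):
    C=cloud(f,W);Z=C[...,2]
    m=((Z>h-lo)&(Z<h+hi)&(np.hypot(C[...,0]-xy[0],C[...,1]-xy[1])<r)&(f['z_map']>0)).astype(np.uint8)
    nn,l,st,ce=cv2.connectedComponentsWithStats(m);i=1+np.argmax(st[1:,4])
    v,u=np.nonzero(l==i);P=np.array([ray(f,W,a,b,h)[:2] for a,b in zip(u,v)])
    b=hexyaw(P);print('px',ce[i].round(),st[i],'AF',round(b[0],4),'yaw',b[1],np.round(b[2],4),'c',b[3].round(4),'z',np.median(Z[l==i]).round(4));return b
E
python3 - <<'E'
from h import *
from plant import state
f,W,T=snap('wrist','w5')
b=hexat(f,W,(.51,-.335),.05)
plan(state(),(b[3][0],b[3][1],.016),b[1])
E
```

```text
t 6.77 pos [ 0.5096 -0.3357  0.1278] yaw -76.06 q [-0.7   0.1   1.74  0.    1.3   0.62] F [ 0.33 -0.23  0.03] w 0.697
px [325. 255.] [ 303  229   46   52 1039] AF 0.0277 yaw -15.5 [0.0282 0.0281 0.0267] c [ 0.5103 -0.3353] z 0.0501
shift units(tool) [ 0.01 -0.02  2.8 ]
turn z units [np.float64(-12.07), np.float64(-24.07), np.float64(-0.07)]
yaw -75.86 zaxis [-7.e-04  1.e-03 -1.e+00]
```

View pics/w5.png

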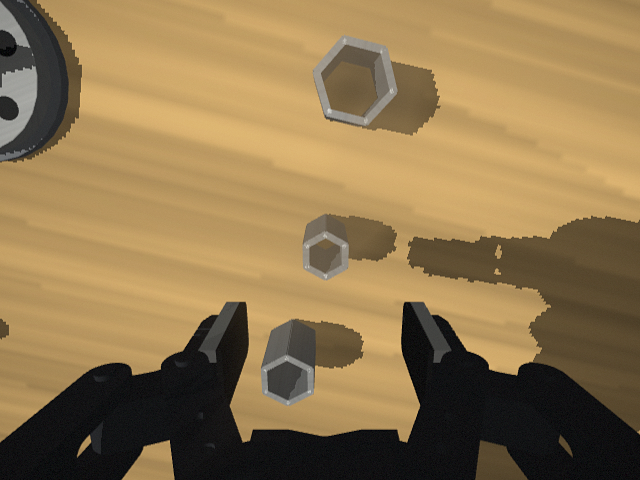

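The small socket is at (325,255), centred and aligned with the jaws. Descending and gripping.

carry_out:
  moves:
    - [[0,0,0,0,-0.02,1,0.4],[0,0,0,0,0,1,0.4],[0,0,0,0,0,0.78,0.4],[0,0,0,0,0,0,0.4],[0,0,0,0,0,0,-1],[0,0,0,0,0,0,-1],[0,0,0,0,0,0,-1],[0,0,0,0,0,0,-1]]

```text
time: 7.48
tool_pos: [0.5126, -0.3367, 0.0208]
tool_rot: [0.0, 0.789, -0.615, 0.003]
contact_force: [1.2, 1.2, 3.2]
gripper_width: 0.311
```

carry_out:
  moves:
    - [[0,0,0,0,0,0,-1],[0,0,0,0,0,0,-1],[0,0,0,0,0,0,-1]]

```text
time: 7.73
tool_pos: [0.5126, -0.3367, 0.0207]
tool_rot: [-0.0, 0.789, -0.615, 0.003]
contact_force: [0.4, 1.1, 5.8]
gripper_width: 0.307
```

carry_out:
  moves:
    - [[0,0,0,0,0,-0.5,-1],[0,0,0,0,0,-1,-1],[0,0,0,0,0,-1,-1],[0,0,-1,0,0,0,-1],[0,0,-1,0,0,0,-1],[0,0,-1,0,0,0,-1],[0,0,-1,0,0,0,-1],[0,0,-0.7,0,0,0,-1]]

```text
time: 8.4
tool_pos: [0.5106, -0.3353, 0.118]
tool_rot: [0.0, 0.898, -0.44, 0.0]
contact_force: [0.9, 0.0, -2.0]
gripper_width: 0.308
```

```bash
python3 - <<'E'
from h import *
from plant import state
f,W,T=snap('wrist','w6')
plan(state(),(.5784,.099,.12),7.5)
E
```

```text
t 8.4 pos [ 0.5106 -0.3353  0.118 ] yaw -52.18 q [-0.7   0.11  1.74 -0.    1.28  0.21] F [ 0.91  0.03 -1.97] w 0.308
shift units(tool) [-7.53 -8.   -0.06]
turn z units [np.float64(-11.93), np.float64(-23.93), np.float64(0.07)]
yaw -52.13 zaxis [ 6.e-04 -6.e-04 -1.e+00]
```

View pics/w6.png

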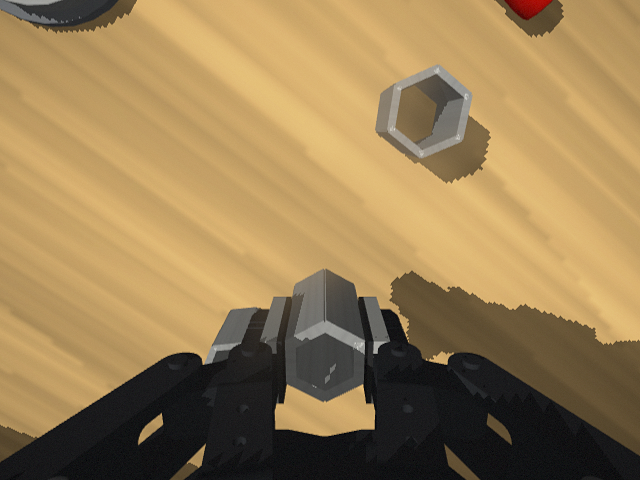

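The small socket is held upright. Carrying it to the nut.

carry_out:
  moves:
    - [[0,0,0,-0.628,-0.667,0,-1],[0,0,0,-0.628,-0.667,0,-1],[0,0,0,-0.628,-0.667,0,-1],[0,0,0,-0.628,-0.667,0,-1],[0,0,0,-0.628,-0.667,0,-1],[0,0,0,-0.628,-0.667,0,-1],[0,0,0,-0.628,-0.667,0,-1],[0,0,0,-0.628,-0.667,0,-1]]

```text
time: 9.12
tool_pos: [0.5572, -0.044, 0.118]
tool_rot: [-0.0, 0.897, -0.442, 0.001]
contact_force: [1.6, -0.1, -1.6]
gripper_width: 0.305
```

carry_out:
  moves:
    - [[0,0,0,-0.628,-0.667,0,-1],[0,0,0,-0.628,-0.667,0,-1],[0,0,0,-0.628,0,0,-1],[0,0,0,-0.628,0,0,-1],[0,0,0,0,0,0,-1]]

```text
time: 9.53
tool_pos: [0.5358, 0.0697, 0.117]
tool_rot: [-0.0, 0.898, -0.44, -0.001]
contact_force: [0.6, -0.5, -1.9]
gripper_width: 0.306
```

```bash
python3 - <<'E'
from h import *
from plant import state
f,W,T=snap('wrist','w7')
b=hexat(f,W,(.578,.099),.034,r=.02,lo=.0015)
C=cloud(f,W);m=(abs(C[...,2]-.044)<.0025)&(np.hypot(C[...,0]-.578,C[...,1]-.099)<.012)
v,u=np.nonzero(m);P=np.array([ray(f,W,a,c,.044)[:2] for a,c in zip(u,v)]);print('stud',len(P),(P.min(0)+P.max(0))/2,np.ptp(P,0))
# plate rim
g=f['frame'];h=cv2.cvtColor(g,cv2.COLOR_RGB2GRAY)
plan(state(),(.5784,.099,.065),7.5)
E
```

```text
t 9.53 pos [0.5358 0.0697 0.117 ] yaw -52.26 q [-0.01 -0.05  1.91  0.    1.28  0.9 ] F [ 0.56 -0.51 -1.85] w 0.306
px [331. 168.] [ 310  144   43   49 1340] AF 0.0239 yaw 7.0 [0.0239 0.0239 0.0238] c [0.5777 0.0986] z 0.0342
stud 169 [0.57769761 0.09865819] [0.00779872 0.00744811]
shift units(tool) [ 0.02 -1.29  1.31]
turn z units [np.float64(-11.96), np.float64(-23.96), np.float64(0.04)]
yaw -52.3 zaxis [-1.e-04  0.e+00 -1.e+00]
```

View pics/w7.png

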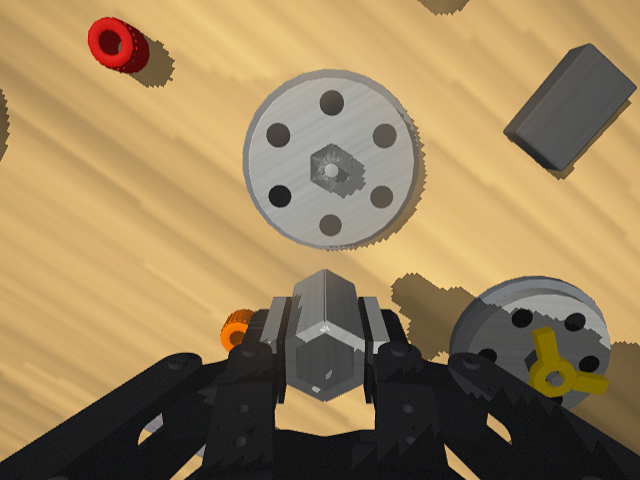

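The nut at (331,168) reads 23.9 mm across flats, yaw 7.0°, centre (0.5777, 0.0986), so the small socket should stop on top. Trying it gently.

carry_out:
  moves:
    - [[0,0,0,0,-0.64,0,-1],[0,0,0,0,-0.63,0,-1],[0,0,0,0,0,0.7,-1],[0,0,0,0,0,0.5,-1],[0,0,0,0,0,0.2,-1],[0,0,0,0,0,0.12,-1],[0,0,0,0,0,0.1,-1],[0,0,0,0,0,0.06,-1]]

```text
time: 10.25
tool_pos: [0.578, 0.0967, 0.0546]
tool_rot: [0.001, 0.897, -0.442, -0.002]
contact_force: [-19.7, -2.3, 32.7]
gripper_width: 0.304
```

```bash
python3 - <<'E'
from h import *
f,W,T=snap('wrist','w8')
E
```

```text
t 10.25 pos [0.578  0.0967 0.0546] yaw -52.45 q [ 0.04  0.14  1.83 -0.    1.17  0.95] F [-19.68  -2.29  32.67] w 0.304
```

View pics/w8.png

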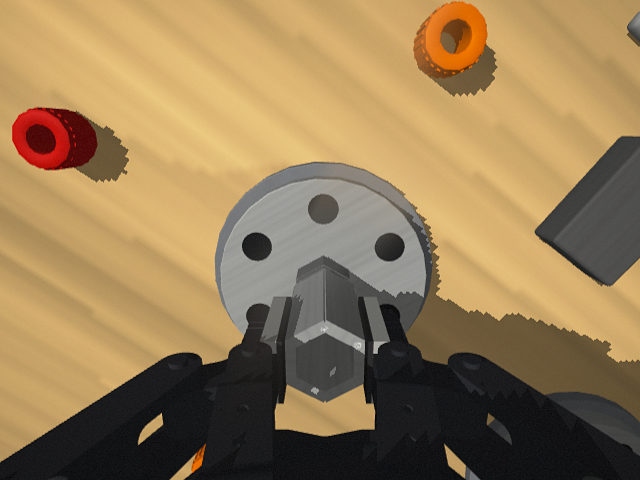

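The small socket stopped on top of the nut: TCP at 0.0546, which puts its underside at 0.034, with 33 N and no drop. So it doesn't fit, and I'm returning it to its spot.

carry_out:
  moves:
    - [[0,0,0,0,0,-0.2,-1],[0,0,0,0,0,-0.6,-1],[0,0,0,0,0,-0.88,-1],[0,0,0,0.628,0.66,0,-1],[0,0,0,0.628,0.66,0,-1],[0,0,0,0.628,0.66,0,-1],[0,0,0,0.628,0.66,0,-1],[0,0,0,0.628,0.66,0,-1]]

```text
time: 10.97
tool_pos: [0.5508, -0.0849, 0.1191]
tool_rot: [-0.0, 0.897, -0.442, 0.002]
contact_force: [0.7, -0.5, -0.9]
gripper_width: 0.303
```

carry_out:
  moves:
    - [[0,0,0,0.628,0.66,0,-1],[0,0,0,0.628,0.66,0,-1],[0,0,0,0.628,0.66,0,-1],[0,0,0,0.628,0.66,0,-1],[0,0,0,0.628,0.66,0,-1],[0,0,0,0.628,0.66,0,-1],[0,0,0,0.628,0.68,0,-1]]

```text
time: 11.55
tool_pos: [0.5104, -0.338, 0.1189]
tool_rot: [0.0, 0.897, -0.442, 0.001]
contact_force: [0.6, -0.2, -1.5]
gripper_width: 0.303
```

carry_out:
  moves:
    - [[0,0,1,0,0,0,-1],[0,0,1,0,0,0,-1],[0,0,1,0,0,0,-1],[0,0,1,0,0,0,-1],[0,0,0.7,0,0,0.9,-1],[0,0,0,0,0,0.9,-1],[0,0,0,0,0,0.2,-1],[0,0,0,0,0,0,-1]]

```text
time: 12.22
tool_pos: [0.5083, -0.3338, 0.0343]
tool_rot: [-0.0, 0.788, -0.615, -0.003]
contact_force: [0.1, 0.2, -1.5]
gripper_width: 0.308
```

```bash
python3 - <<'E'
from h import *
f,W,T=snap('wrist','w9')
print(T.round(4))
E
```

```text
t 12.22 pos [ 0.5083 -0.3338  0.0343] yaw -75.95 q [-0.7   0.21  1.79 -0.    1.15  0.62] F [ 0.09  0.22 -1.45] w 0.308
[[ 0.2428 -0.9701 -0.005   0.5083]
 [-0.9701 -0.2428  0.0042 -0.3338]
 [-0.0053  0.0038 -1.      0.0343]
 [ 0.      0.      0.      1.    ]]
```

View pics/w9.png

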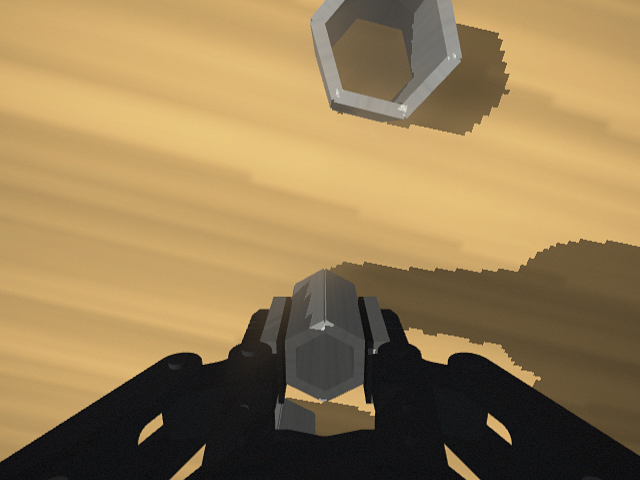

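carry_out:
  moves:
    - [[0,0,0,0,0,0.2,-1],[0,0,0,0,0,0.1,-1],[0,0,0,0,0,0.04,-1],[0,0,0,0,0,0.03,-1],[0,0,0,0,0,0,-1]]

```text
time: 12.68
tool_pos: [0.5109, -0.3354, 0.023]
tool_rot: [0.0, 0.789, -0.615, 0.0]
contact_force: [0.7, -0.0, -0.5]
gripper_width: 0.301
```

carry_out:
  moves:
    - [[0,0,0,0,0,0.04,-1],[0,0,0,0,0,0.03,-1],[0,0,0,0,0,0,-1]]

```text
time: 12.93
tool_pos: [0.511, -0.3355, 0.0208]
tool_rot: [0.0, 0.788, -0.615, 0.0]
contact_force: [-1.6, 0.9, 3.5]
gripper_width: 0.303
```

It touches the bench at z 0.0208 with 3.5 N, matching the height at pick-up. Releasing and rising.

carry_out:
  moves:
    - [[0,0,0,0,0,0,0.4],[0,0,0,0,0,0,0.4],[0,0,0,0,0,0,0.4],[0,0,0,0,0,0,0.4],[0,0,0,0,0,-0.8,0.4],[0,0,0,0,0,-1,0.4],[0,0,0,0,0,-0.9,0.4],[0,0,0,0,0,0,0.4]]

```text
time: 13.6
tool_pos: [0.5148, -0.3386, 0.1374]
tool_rot: [0.0, 0.788, -0.615, 0.008]
contact_force: [1.6, -1.2, 1.5]
gripper_width: 0.701
```

carry_out:
  moves:
    - [[0,0,0,0.2,0.7,0,0.4],[0,0,0,0.2,0.7,0,0.4],[0,0,0,0.1,0.7,0,0.4],[0,0,0,0,0,0,0.4]]

```text
time: 13.93
tool_pos: [0.4308, -0.3765, 0.1273]
tool_rot: [0.001, 0.787, -0.616, -0.001]
contact_force: [0.6, 0.8, -0.2]
gripper_width: 0.7
```

```bash
python3 - <<'E'
from h import *
from plant import state
f,W,T=snap('wrist','w10')
hexat(f,W,(.511,-.335),.05)
b=hexat(f,W,(.4219,-.3318),.05)
plan(state(),(b[3][0],b[3][1],.016),b[1])
E
```

```text
t 13.93 pos [ 0.4308 -0.3765  0.1273] yaw -76.1 q [-0.85  0.02  1.83 -0.    1.3   0.48] F [ 0.57  0.76 -0.16] w 0.7
px [285. 101.] [ 260   72   52   61 1303] AF 0.0271 yaw -16.0 [0.027  0.0272 0.0271] c [ 0.5085 -0.3354] z 0.0503
px [248. 253.] [ 218  221   61   65 1417] AF 0.0348 yaw -16.0 [0.0355 0.0344 0.0345] c [ 0.4217 -0.332 ] z 0.0501
shift units(tool) [-1.13 -0.    2.78]
turn z units [np.float64(-12.02), np.float64(-24.02), np.float64(-0.02)]
yaw -76.09 zaxis [-2.e-04  1.e-04 -1.e+00]
```

View pics/w10.png

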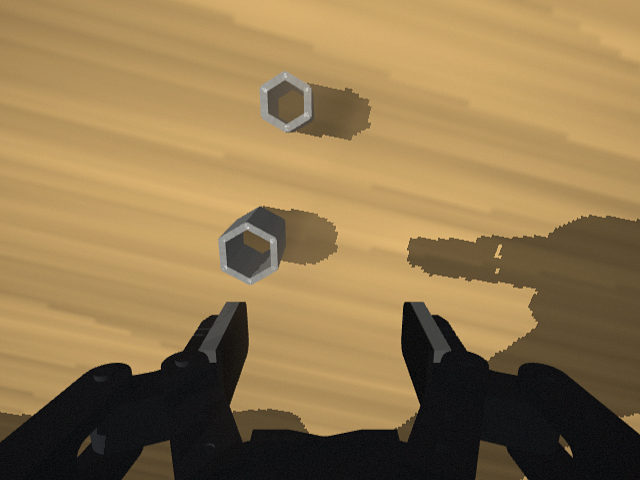

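The small socket stands upright again at (285,101), within 2 mm of where it started. The mid socket at (248,253) is the next grasp.

carry_out:
  moves:
    - [[0,0,0,-0.56,0,0,0.4],[0,0,0,-0.57,0,0,0.4],[0,0,0,0,0,0.9,0.4],[0,0,0,0,0,0.9,0.4],[0,0,0,0,0,0.7,0.4],[0,0,0,0,0,0.25,0.4],[0,0,0,0,0,0,0.4]]

```text
time: 14.57
tool_pos: [0.4217, -0.3288, 0.0144]
tool_rot: [-0.001, 0.789, -0.615, -0.003]
contact_force: [0.2, 1.0, -0.3]
gripper_width: 0.697
```

carry_out:
  moves:
    - [[0,0,0,0,0,0,-1],[0,0,0,0,0,0,-1],[0,0,0,0,0,0,-1],[0,0,0,0,0,0,-1],[0,0,0,0,0,0,-1],[0,0,0,0,0,0,-1],[0,0,0,0,0,0,-1]]

```text
time: 15.15
tool_pos: [0.4246, -0.3328, 0.0203]
tool_rot: [0.0, 0.788, -0.615, 0.002]
contact_force: [1.1, -0.4, 6.3]
gripper_width: 0.386
```

carry_out:
  moves:
    - [[0,0,0,0,0,-0.5,-1],[0,0,0,0,0,-1,-1],[0,0,0,0,0,-1,-1],[0,0,-1,0,0,0,-1],[0,0,-1,0,0,0,-1],[0,0,-1,0,0,0,-1],[0,0,-1,0,0,0,-1],[0,0,-0.6,0,0,0,-1]]

```text
time: 15.82
tool_pos: [0.4226, -0.3309, 0.1175]
tool_rot: [-0.0, 0.896, -0.444, -0.0]
contact_force: [1.1, 0.7, -1.6]
gripper_width: 0.389
```

```bash
python3 - <<'E'
from h import *
from plant import state
f,W,T=snap('wrist','w11')
plan(state(),(.5777,.0986,.12),7)
E
```

```text
t 15.82 pos [ 0.4226 -0.3309  0.1175] yaw -52.71 q [-0.8  -0.06  1.92 -0.    1.28  0.12] F [ 1.08  0.72 -1.55] w 0.389
shift units(tool) [-6.19 -9.59 -0.06]
turn z units [np.float64(-11.94), np.float64(-23.94), np.float64(0.06)]
yaw -52.68 zaxis [-5.e-04  5.e-04 -1.e+00]
```

View pics/w11.png

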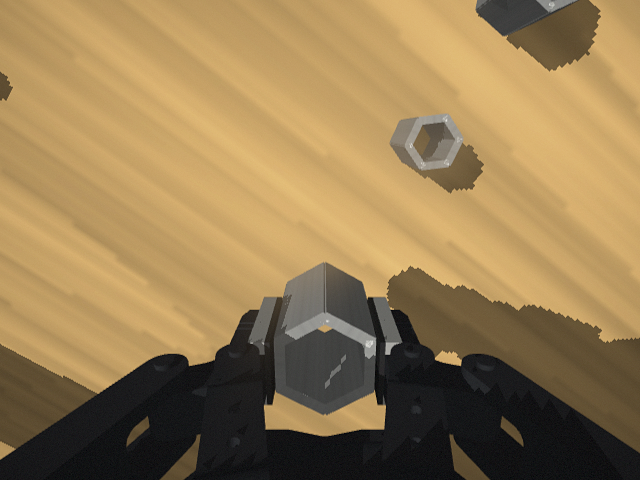

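The mid socket is held upright. I'll measure its offset in the hand while carrying it over.

```bash
python3 - <<'E'
from h import *
for tag in ['w11','w6']:
    f=load(tag);H=f['hand_eye'];C=cloud(f,H)
    g=f['frame'].astype(int)
    # top face: tool z about -(.050-.0203)
    m=(abs(C[...,2]+.0297)<.004)&(abs(C[...,0])<.025)&(abs(C[...,1])<.03)&(f['z_map']>0)
    m=m.astype(np.uint8);nn,l,st,ce=cv2.connectedComponentsWithStats(m);i=1+np.argmax(st[1:,4]);v,u=np.nonzero(l==i)
    P=np.array([ray(f,H,a,b,-.0297)[:2] for a,b in zip(u,v)]);b=hexyaw(P)
    print(tag,ce[i],st[i],'AF',b[0],'yaw',b[1],np.round(b[2],4),b[3].round(4),np.median(C[l==i][:,2]))
E
```

```text
w11 [324.85120975 358.06763193] [ 251  305  155  111 5249] AF 0.044454929252427354 yaw -15.0 [0.0472 0.0461 0.04  ] [ 0.0001 -0.0002] -0.029765908856932796
w6 [325.14618493 354.2562396 ] [ 250  315  157   88 4207] AF 0.04005006551304013 yaw -26.0 [0.0453 0.0426 0.0323] [-0.0003 -0.0016] -0.029293787969248836
```

carry_out:
  moves:
    - [[0,0,0,-0.52,-0.8,0,-1],[0,0,0,-0.52,-0.8,0,-1],[0,0,0,-0.52,-0.8,0,-1],[0,0,0,-0.52,-0.8,0,-1],[0,0,0,-0.52,-0.8,0,-1],[0,0,0,-0.52,-0.8,0,-1],[0,0,0,-0.52,-0.8,0,-1],[0,0,0,-0.52,-0.8,0,-1]]

```text
time: 16.53
tool_pos: [0.5268, -0.0422, 0.1176]
tool_rot: [0.0, 0.895, -0.446, -0.0]
contact_force: [0.5, -0.3, -3.1]
gripper_width: 0.386
```

carry_out:
  moves:
    - [[0,0,0,-0.52,-0.6,0,-1],[0,0,0,-0.52,-0.6,0,-1],[0,0,0,-0.52,-0.7,0,-1],[0,0,0,-0.47,0,0,-1],[0,0,0,0,0,0,-1],[0,0,0,0,0,0,-1]]

```text
time: 17.03
tool_pos: [0.5379, 0.0672, 0.1172]
tool_rot: [0.0, 0.896, -0.445, -0.0]
contact_force: [-0.4, -0.9, -1.4]
gripper_width: 0.389
```

```bash
python3 - <<'E'
from h import *
from plant import state
f,W,T=snap('wrist','w12')
b=hexat(f,W,(.578,.099),.034,r=.02,lo=.0015)
C=cloud(f,W);m=(abs(C[...,2]-.044)<.0025)&(np.hypot(C[...,0]-.578,C[...,1]-.099)<.012)
v,u=np.nonzero(m);P=np.array([ray(f,W,a,c,.044)[:2] for a,c in zip(u,v)]);print('stud',len(P),((P.min(0)+P.max(0))/2).round(4))
plan(state(),(b[3][0],b[3][1],.07),7)
E
```

```text
t 17.03 pos [0.5379 0.0672 0.1172] yaw -52.85 q [-0.01 -0.05  1.91 -0.    1.28  0.91] F [-0.35 -0.87 -1.41] w 0.389
px [324. 168.] [ 303  145   43   48 1341] AF 0.0238 yaw 7.5 [0.0239 0.0238 0.0238] c [0.5777 0.0986] z 0.0342
stud 165 [0.5776 0.0986]
shift units(tool) [-0.05 -1.27  1.18]
turn z units [np.float64(-11.98), np.float64(-23.98), np.float64(0.02)]
yaw -52.92 zaxis [-4.e-04 -5.e-04 -1.e+00]
```

View pics/w12.png

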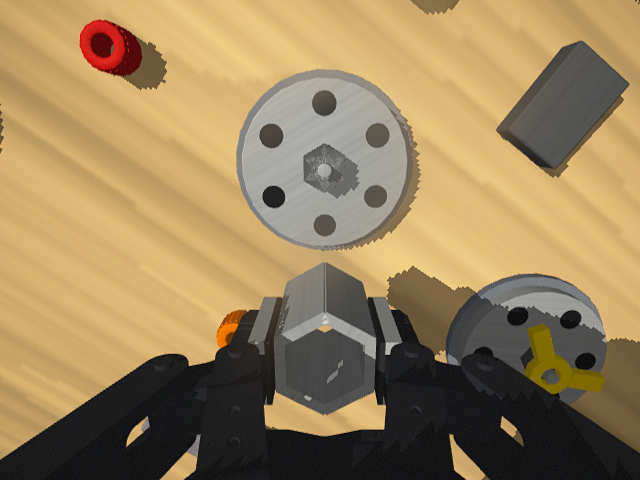

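```bash
python3 - <<'E'
from h import *
f=load('w12');H=f['hand_eye']
g=f['frame'][255:425,255:395,::-1];cv2.imwrite('pics/hold.png',cv2.resize(g,None,fx=3.5,fy=3.5,interpolation=cv2.INTER_CUBIC))
for p in [(325,312),(325,414),(325,363),(274,363),(376,363)]: print(p,ray(f,H,*p,-.0297).round(4))
print(ray(f,H,325,263,.0203).round(4))
E
```

```text
(325, 312) [-0.0007 -0.0165 -0.0297]
(325, 414) [-0.0007  0.0219 -0.0297]
(325, 363) [-0.0007  0.0019 -0.0297]
(274, 363) [-0.0175  0.0019 -0.0297]
(376, 363) [ 0.0161  0.0019 -0.0297]
[-0.0006 -0.0158  0.0203]
```

View pics/hold.png

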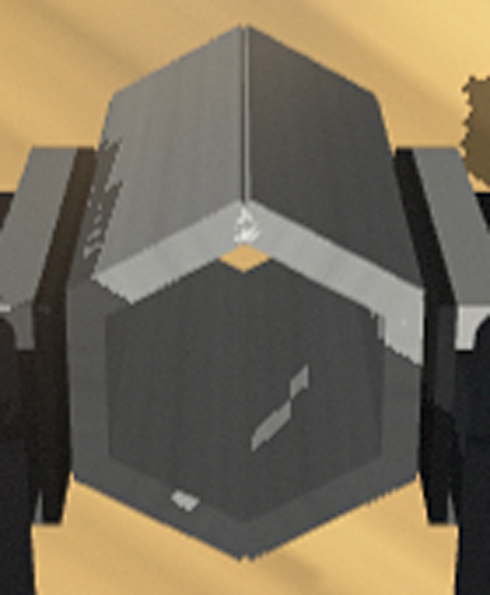

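The socket sits about +2.5 mm in tool y, which also agrees with the pick-up geometry, and −0.6 mm in x. I'll correct for that and descend to just above the nut.

carry_out:
  moves:
    - [[0,0,0,-0.035,-0.66,0,-1],[0,0,0,0,-0.67,0,-1],[0,0,0,0,0,0.6,-1],[0,0,0,0,0,0.6,-1],[0,0,0,0,0,0.23,-1],[0,0,0,0,0,0,-1],[0,0,0,0,0,0,-1]]

```text
time: 17.67
tool_pos: [0.5798, 0.0988, 0.0602]
tool_rot: [0.0, 0.895, -0.446, -0.0]
contact_force: [0.8, -0.6, -0.8]
gripper_width: 0.385
```

```bash
python3 - <<'E'
from h import *
f,W,T=snap('wrist','w13')
g=f['frame'][200:420,210:440,::-1];cv2.imwrite('pics/w13c.png',cv2.resize(g,None,fx=2.6,fy=2.6,interpolation=cv2.INTER_CUBIC))
E
```

```text
t 17.67 pos [0.5798 0.0988 0.0602] yaw -53.0 q [ 0.04  0.13  1.83 -0.    1.18  0.97] F [ 0.75 -0.57 -0.83] w 0.385
```

View pics/w13c.png

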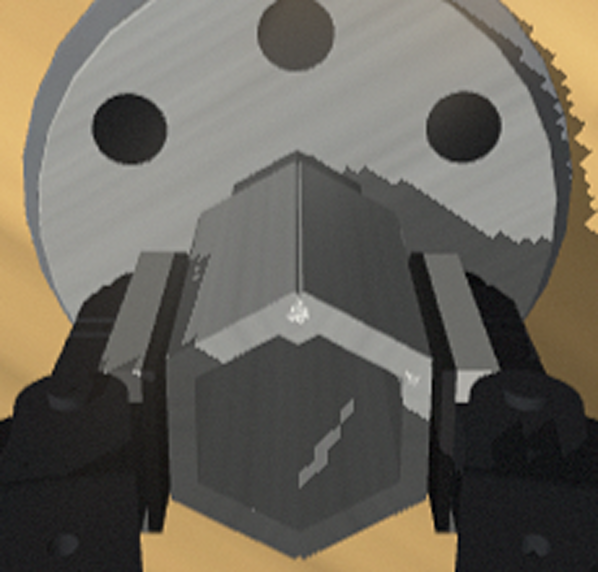

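In the close view the nut's edges show symmetrically either side of the socket's front corner, so it's well aligned. Lowering slowly.

carry_out:
  moves:
    - [[0,0,0,0,0,0.1,-1],[0,0,0,0,0,0.1,-1],[0,0,0,0,0,0.05,-1],[0,0,0,0,0,0,-1]]

```text
time: 18.05
tool_pos: [0.5799, 0.0997, 0.0503]
tool_rot: [0.0, 0.895, -0.446, -0.0]
contact_force: [-0.3, -0.2, -2.9]
gripper_width: 0.386
```

The socket is 4 mm past the nut's top with no contact force, so it has gone over the nut. Continuing down.

carry_out:
  moves:
    - [[0,0,0,0,0,0.1,-1],[0,0,0,0,0,0.08,-1],[0,0,0,0,0,0.06,-1],[0,0,0,0,0,0.04,-1],[0,0,0,0,0,0,-1]]

```text
time: 18.47
tool_pos: [0.5801, 0.0998, 0.0403]
tool_rot: [0.0, 0.895, -0.445, -0.0]
contact_force: [-2.8, -0.1, 6.0]
gripper_width: 0.387
```

carry_out:
  moves:
    - [[0,0,0,0,0,0.03,-1],[0,0,0,0,0,0,-1],[0,0,0,0,0,0,-1]]

```text
time: 18.72
tool_pos: [0.5801, 0.0998, 0.0403]
tool_rot: [0.0, 0.895, -0.445, -0.001]
contact_force: [-7.2, -0.6, 11.3]
gripper_width: 0.387
```

```bash
python3 - <<'E'
from h import *
f,W,T=snap('wrist','w14');print(T[:3,2].round(4))
C=cloud(f,W);v=C[300:330,315:335];print('socket top z', np.percentile(C[330:412,280:372,2],[50,75,90]).round(4))
f,W,_=snap('top','t14');C=cloud(f,W)
for nm,xy,h in [('small',(.5099,-.3354),.05),('large',(.606,-.3274),.05)]: print(nm);hexat(f,W,xy,h+.002,r=.03)
g=f['frame'][:,:,::-1]
f,W,_=snap('scene','s14')
E
```

```text
t 18.72 pos [0.5801 0.0998 0.0403] yaw -52.9 q [ 0.04  0.16  1.84 -0.    1.15  0.97] F [-7.23 -0.64 11.32] w 0.387
[-1.5e-03 -2.0e-04 -1.0e+00]
socket top z [0.0604 0.0698 0.0705]
t 18.77 pos [0.5801 0.0998 0.0403] yaw -52.9 q [ 0.04  0.16  1.84 -0.    1.15  0.97] F [-7.08 -0.15 11.84] w 0.393
small
px [508. 264.] [500 256  17  16 109] AF 0.0275 yaw -17.5 [0.0276 0.0269 0.028 ] c [ 0.5092 -0.3344] z 0.051
large
px [499. 213.] [487 203  25  21 160] AF 0.0406 yaw 0.0 [0.0394 0.0401 0.0422] c [ 0.6064 -0.3261] z 0.0507
t 18.82 pos [0.5801 0.0998 0.0403] yaw -52.9 q [ 0.04  0.16  1.84 -0.    1.15  0.97] F [-7.19 -0.8  10.52] w 0.385
```

View pics/s14.png

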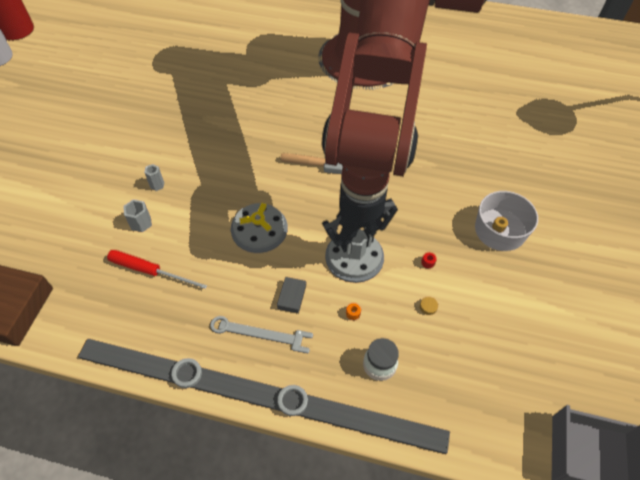

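View pics/w14.png

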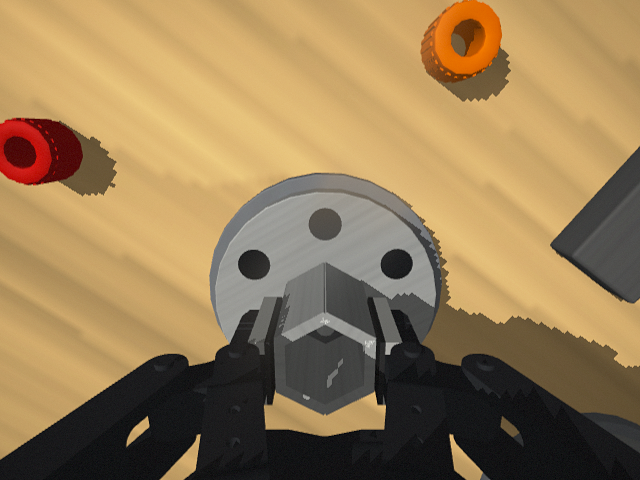

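The socket's top is at 0.070 m (0.020 plate plus 0.050 socket), so it's fully home. The spacer is in the upright tin at (501,223), the small socket stands at (153,178), and the clamp is undisturbed at (259,217). Handing in.

```bash
python3 -c "
from plant import ticket,state
print(state()['time'],ticket.job_done())"
```

```text
the job is handed in; nothing more can be done
18.8667 None
```

The job is handed in at 18.9 s of the 72 s allowed: the mid socket is seated on the bared nut and still held in the gripper. The hand-in itself reports no verdict.

- **Spacer:** I lifted it off the stud and dropped it in the parts tin. The last scene picture shows it inside, with the tin upright.
- **Small socket:** it stopped on top of the nut, underside at about 34 mm, with about 33 N of contact. I stood it back upright within about 2 mm of its old spot.
- **Mid socket:** the nut measured 24 mm across flats, matching this socket's 26 mm bore. It slid over the nut without contact until it met the plate. Its top reads 70 mm, as it should when fully home, and the tool is vertical. The contact force stays at about 11 N up, with 7 N sideways.
- **Rest of the bench:** the clamp and large socket look undisturbed. The arm hid one orange ring and part of the brush in the last scene picture, so I couldn't check those two.

I did not try the large socket, since the mid one fits, and I did not do a turning test on the seated socket.

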